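# Dial in a setpoint on a touch arc

### The arm

A 6-joint arm with a two-finger parallel gripper is mounted at the origin on a cart in front of the work surface, level with it; the furniture and walls round the work are solid. World frame = base frame: x ahead of the robot, y to its left, z up, the work surface at z = 0. Lengths are in m, angles in rad, forces in N, time in s.
With the tool pointing down it reaches from about 0.375 to 0.9 m from the base axis. Payload 3.1 kg.
Tool frame: the origin (TCP) lies at the very end of the fingers, on their centre line; the grasp point (between the pads) lies 19 mm behind it (manip.pinch_z is the distance from the TCP to the grasp point, in m); z points along the fingers, y is the line along which they close (so a half turn about z gives the same grasp; the last joint's range is limited). The gripper opens to 85 mm and grips with 20 to 120 N. Pads are 22 mm wide; open, the fingers measure 114 mm over their backs; the gripper's body (76 mm by 85 mm) begins 54 mm behind the grasp point. The pads swing forward as they close: fully open they stand 13 mm farther back than shut.
Start: joints at [1.054, 0.527, 1.433, -0, 1.181, -0.178], TCP at [0.208, 0.589, 0.231] pointing down, gripper open.
Joint ranges: [-3.08, 3.08], [-0.75, 2.2], [0.22, 2.44], [-1.43, 4.57], [0, 2.65], [-2.85, 2.85]. Speed limits (rad/s): [2.79, 2.79, 3.14, 3.14, 3.14, 3.14].

### API

Orientations are given as a unit quaternion [x, y, z, w].
In Python, from station import manip gives the robot as it stands.
- The arm moves only by the tool servo_tool, never from a script. Its argument "commands" is one flat list of numbers, 7 for each row, row after row: the shift along the tool's x, y, z each as a share of 500 mm, from -1 to 1, then the turn, a rotation vector about the tool's x, y, z each as a share of 360 degrees, from -1 to 1, then the opening, from -1 (shut) to 1 (fully open). In form: [dx, dy, dz, rx, ry, rz, claw, dx, dy, dz, rx, ry, rz, claw, ...]. A call has 1 to 12 rows; each row shifts and turns the commanded pose from where the row before left it, along the tool's axes as they then stand; what a row does not reach is not made up. A row lasts 1/12 s, in which the tool goes at most 41.7 mm and 7.16 degrees, less where a joint would pass 70% of its speed; a pose out of reach is approached as far as the arm can. A call with a number of a shift or a turn outside -1 to 1 is refused whole. A call with a gripper value outside its range is refused whole. The fingers move at their own pace and stop on an object; "force" is the grip in N (left out, the last holds). Time passes only in rows, so rows that do not move let the fingers close. It gives the time, the measured TCP pose, the force, the opening and the grip force at its end, in the units of the state.
- manip.sense(): the state, without advancing time (a new reading comes with each control period).
- manip.snapshot(name): name is "scene" or "top" or "wrist"; returns a dict with "img" (384x512x3 uint8, red, green, blue), "mtx" (3x3 intrinsics, pixels), "world_to_cam" (4x4, takes a point from world to camera coordinates). Camera axes: x right, y up, looking along -z (the intrinsics and any distortion apply to the point x, -y, -z); pixel columns grow to the right and rows downward; lengths in m; the calibration is good to about 2 mm. A picture is of the moment at which its call begins. There is no depth.
- manip.sign_off(): hands the job in; it is judged then, once.
Trained networks look in a picture, given as the dict that the camera call returned (one of the last four; its "shot" number tells which), for a name from the list of things; names that differ only in an ending like _2 or _b are one class to them, and where a whole thing is asked for, a point or a joint stands for the part that bears it (a point fixed in the world has none). Each returns a list of dicts, best first, with "conf" (0 to 1); they miss things now and then, are a little off and sometimes report something else, mostly with a low value. They report only what shows in the picture. A call takes as long as a camera call.
- manip.look_for(picture, query): "box" ([left, top, width, height] in pixels, round what is visible of it).
- manip.silhouettes(picture, query): "pixels" (384x512 bool, what is visible of it) and "box" ([left, top, width, height] in pixels, round what is visible of it).
The state is a dict: "t": time; "q": joint angles; "qd": joint speeds; "tau": joint torques, N m; "tcp_pos": TCP position; "tool_rot": TCP orientation; "force": force on the tool from outside, world axes, zero at the start; "ft_torque": the same for the moment, N m; "finger_gap": opening from 0.0 (shut) to 1.0 (fully open); "gripper_force": force on a finger pad.
Only numpy, scipy, OpenCV 4.12 (cv2) and the standard library are available. Lean on these libraries where they do the work, as an engineer would, in place of code of your own. Each camera call takes 0.05 s, during which the arm holds its last target. There are 200 camera calls.

### The job

Set the control panel by drawing the closed fingertips along its black half-ring touch band: touch down on the green dot and follow the middle of the band round in one unbroken stroke, pressing it gently without pushing it down to its stop, until the fingertips are level with the orange pointer. Finish with the fingertips still resting on the band there, holding it lightly pressed; do not turn the pointer, and leave everything else on the bench where it stands.

Things in the scene. Friction and masses are not known exactly. Their poses are not given: they have to be found in the camera images.
- panel: white touch control panel, screwed to the bench (cannot move), 168 mm deep (x) x 218 mm wide (y), housing top 16 mm above the bench. Origin: centre of its underside; x roughly away from the robot, y left, z up. Carries a raised black half-ring touch band that bulges to +x, and inside it a grey dial with an orange pointer.
- arc_centre (a point): centre of the half-ring touch band (mid-line radius 75 mm, 24 mm wide: radius 63 to 87 mm, round ends), 20 mm towards -x from the panel's centre, at the height of the unpressed band top; axes as the panel's
- start_mark (a point): middle of the green start dot, on the band's mid-line, at the height of the unpressed band top: arc_centre + 75 mm along the panel's +y
- mark_1 (a point): first small white dot, 30 degrees clockwise (seen from above, about arc_centre) from the green dot, at the height of the unpressed band top
- mark_2 (a point): second small white dot, 60 degrees clockwise from the green dot, at the height of the unpressed band top
- stop_point (a point): point on the band's mid-line (radius 75 mm) that the orange pointer aims at, at the height of the unpressed band top; here the stroke stops
- touch_band (a joint): how far the black half-ring band is pressed straight down, m: 0 free, 0.008 at its stop; about 1.2 N starts it, 5.2 N brings it to the stop (500 N/m); it sinks as a whole, stays level and springs back. Its flat top is 30 mm above the bench, 14 mm above the housing, when free. Green dot 18 mm wide at its panel +y end, white dots 6 mm wide every 30 degrees along its middle.
- pointer (a joint): angle of the orange pointer, rad: 0 at the green dot, growing clockwise seen from above, about 1.5 to 2.85 at the start. It lies inside the half ring, turns about arc_centre, reaches 52 mm from it, is 5 mm wide, its top 20 mm above the bench. Held only lightly by friction: do not turn it.
- marker: blue board marker lying down, 15x135x17 mm, origin centre of underside, long axis y; loose, leave alone
- black_vial: clear glass vial with black cap, 25x25x57 mm, standing, origin centre of underside; loose, leave alone
- tape: flat roll of masking tape, 87 mm across, 19 mm high, origin centre of underside; loose, leave alone
- jar: white jar with blue lid, 51 mm across, 56 mm high, origin centre of underside; loose, leave alone
- carton: small white carton, 42x52x59 mm, origin centre of underside; loose, leave alone
- dropper: amber dropper bottle with black bulb, 32 mm across, 100 mm high, origin centre of underside; loose, leave alone
- bench_timer: white bench timer with three keys, 70x62x18 mm, origin centre of underside; loose, leave alone

How it is judged:
On the way, in this order (a step that is already met when the one before it is completed fails the run):
1. the fingertips press the band on the green dot (horizontal distance between the grasp point and start_mark below 0.015 m and value of joint touch_band above 0.0008 m and contact force between the fingers and panel above 0.2 N), for 0.05 s.
2. they pass the first white dot, pressing (horizontal distance between the grasp point and mark_1 below 0.015 m and value of joint touch_band above 0.0008 m and contact force between the fingers and panel above 0.2 N), for 0.05 s.
3. they pass the second white dot, pressing (horizontal distance between the grasp point and mark_2 below 0.015 m and value of joint touch_band above 0.0008 m and contact force between the fingers and panel above 0.2 N), for 0.05 s.
At the end, for the whole second after the job is handed in: The fingertips rest on the band within 15 mm of the point the orange pointer aims at, holding the band pressed between 0.8 and 7.5 mm with the fingers; the pointer's aim has shifted less than 8 mm and the bystanders less than 10 mm (horizontal distance between the grasp point and stop_point below 0.015 m and value of joint touch_band between 0.0008 and 0.0075 m and contact force between the fingers and panel above 0.2 N and distance of stop_point from where it was at the start of the episode below 0.008 m and distance of each of marker, black_vial, tape, jar, carton, dropper, bench_timer from where it was at the start of the episode below 0.01 m); the arm keeps its last pose, push and grip.
It fails at once if the band is pushed down to its stop (over 7.5 mm), or the fingers push on the panel with more than 20 N (value of joint touch_band above 0.0075 m or contact force between the fingers and panel above 20 N).
It fails at once if the fingertips are low over the band beyond the green dot while the band is not pressed (stroke broken, or not begun at the green dot) (value of joint touch_band below 0.0003 m and horizontal distance between the grasp point and start_mark above 0.022 m and horizontal distance between the grasp point and arc_centre between 0.045 and 0.105 m and x of the grasp point in the frame of arc_centre above 0 m and z of the grasp point in the frame of arc_centre below 0.03 m).
It fails at once if the pressed stroke runs more than 20 mm past the pointer (value of joint touch_band above 0.0008 m and horizontal distance between the grasp point and stop_point above 0.02 m and y of the grasp point in the frame of stop_point below -0.02 m and x of the grasp point in the frame of stop_point above -0.06 m).
It fails at once if the pointer is turned (aim shifted by over 8 mm) (distance of stop_point from where it was at the start of the episode above 0.008 m).
It fails at once if a bystander is moved by over 10 mm or lifted (distance of any of marker, black_vial, tape, jar, carton, dropper, bench_timer from where it was at the start of the episode above 0.01 m).
It also fails if it takes over 40 s, if anything falls off the work surface, if the arm or the gripper's body presses on something with over 40 N, if the wrist force passes 120 N, or if a joint passes its speed limit or range.

## Working session

There is one attempt and no reset: what is moved stays moved. The work goes in short steps, Python scripts to look and compute and a tool call to move; the robot and the scene stay as the last step left them, time stands still between calls to the robot, and variables do not carry over. Pictures are saved under pics/ and viewed, at most 10 in all, crops included, and the job is handed in when it is done.

Besides the shell and the picture viewer there is one more tool, called after "Emit:" as a command line: name --argument value ..., lists and objects as JSON in quotes. servo_tool: Moves the arm, as the interface text tells. Its arguments: {"type":"object","properties":{"commands":{"type":"array"},"force":{"type":"number"}},"required":["commands"]}

```bash
mkdir -p pics
python3 - <<'E'
from station import manip
import cv2,pickle,numpy as np
s=manip.sense();print(s['tcp_pos'],s['tool_rot'],s['finger_gap'],s['t'])
P={n:manip.snapshot(n) for n in('top','scene')}
pickle.dump(P,open('p.pkl','wb'))
for n,p in P.items():
    print(n,p['mtx'].tolist(),np.round(p['world_to_cam'],4).tolist(),[k for k in p])
    for q in('panel','pointer'):
        for r in manip.look_for(p,q)[:2]:print(q,r)
cv2.imwrite('pics/a.png',np.hstack([cv2.resize(P[n]['img'][:,:,::-1],(400,300)) for n in P]))
cv2.imwrite('pics/top.png',cv2.resize(P['top']['img'][:,:,::-1],(800,600),interpolation=cv2.INTER_CUBIC))
E
```

```text
[0.20734324 0.58882499 0.23032901] [ 1.68624325e-01  9.85679775e-01 -1.03737029e-03 -3.76758739e-04] 1.0056220316973403 0.0
top [[418.2286755188083, 0.0, 261.71206696291574], [0.0, 418.2286755188083, 188.30779365850128], [0.0, 0.0, 1.0]] [[-0.0261, -0.9997, -0.0031, 0.0095], [0.9774, -0.0261, 0.2099, -0.5058], [-0.2099, 0.0025, 0.9777, -1.1807], [0.0, 0.0, 0.0, 1.0]] ['img', 'mtx', 'world_to_cam', 'shot']
panel {'box': [243.1, 153.5, 76.9, 61.7], 'conf': 0.79}
scene [[478.2524949006951, 0.0, 252.22589839535988], [0.0, 478.2524949006951, 192.06369209908308], [0.0, 0.0, 1.0]] [[0.8417, -0.5399, 0.0082, -0.445], [0.3461, 0.551, 0.7594, -0.2124], [-0.4145, -0.6363, 0.6506, -1.3629], [0.0, 0.0, 0.0, 1.0]] ['img', 'mtx', 'world_to_cam', 'shot']
panel {'box': [224.6, 185.1, 75.9, 54.3], 'conf': 0.8}
panel {'box': [335.2, 261.8, 31.1, 24.7], 'conf': 0.61}
```

View pics/top.png

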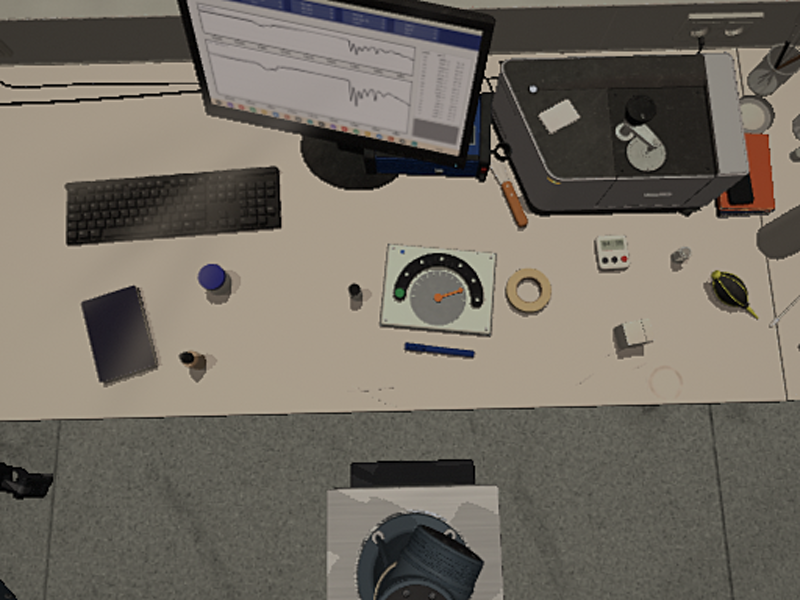

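View pics/a.png

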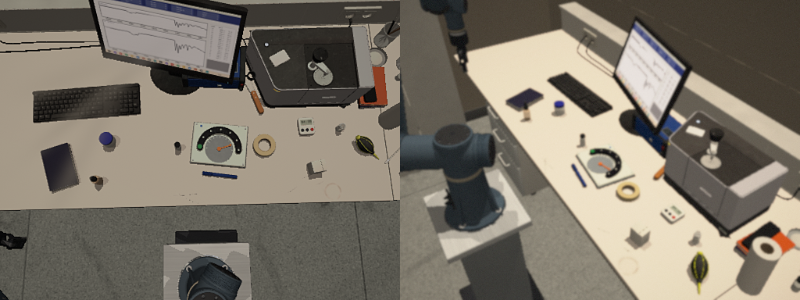

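The top view shows the panel with corners near (387,244), (496,251), (491,336) and (380,325) in the 800x600 picture. The green dot is at (400,294), and the pointer runs from (437,298) to (462,291). The vial stands left of the panel and the tape right of it.

```bash
cat > h.py <<'E'
import numpy as np,cv2
def ray(p,uv,z):
    M=np.array(p['world_to_cam']);K=np.array(p['mtx'])
    d=np.linalg.inv(K)@[uv[0],uv[1],1];d=np.array([d[0],-d[1],-d[2]])
    R=M[:3,:3];c=-R.T@M[:3,3];w=R.T@d
    return c+w*(z-c[2])/w[2]
def proj(p,X):
    M=np.array(p['world_to_cam']);K=np.array(p['mtx'])
    c=(M[:3,:3]@np.array(X).T).T+M[:3,3];c=c*[1,-1,-1];u=(K@c.T).T
    return u[:,:2]/u[:,2:]
E
python3 - <<'E'
from h import *;import pickle
p=pickle.load(open('p.pkl','rb'))['top'];s=512/800
C=np.array([ray(p,np.array(c)*s,.016) for c in((387,244),(496,251),(491,336),(380,325))])
print(C.round(3),C.mean(0)); d=C[0]+C[1]-C[2]-C[3];print('yaw',np.arctan2(d[1],d[0]))
d=C[0]+C[3]-C[1]-C[2];print('yaw y',np.arctan2(-d[0],d[1]))
print('green',ray(p,np.array((400,294))*s,.03),'ptr',ray(p,np.array((437,298))*s,.02),ray(p,np.array((462,291))*s,.02))
print('vial',ray(p,np.array((355,300))*s,.0))
from scipy.spatial.transform import Rotation as R
from station import manip
st=manip.sense();print(R.from_quat(st['tool_rot']).as_matrix().round(3),st['q'])
E
```

```text
[[ 0.617  0.037  0.016]
 [ 0.597 -0.178  0.016]
 [ 0.428 -0.159  0.016]
 [ 0.455  0.053  0.016]] [ 0.52397781 -0.06182079  0.016     ]
yaw -0.10632355000827708
yaw y -0.10998065041498288
green [0.51184314 0.01327452 0.03      ] ptr [ 0.50414969 -0.05814789  0.02      ] [ 0.51674036 -0.10719212  0.02      ]
vial [0.508588   0.10250872 0.        ]
[[-0.943  0.332 -0.   ]
 [ 0.332  0.943 -0.001]
 [ 0.    -0.001 -1.   ]] [ 1.05349630e+00  5.27886797e-01  1.43306595e+00 -1.20851029e-05
  1.18139092e+00 -1.78537393e-01]
```

Emit:
servo_tool --commands '[0,0,0,0,0,-0.0135,-1,0,0,0,0,0,-0.0135,-1,0,0,0,0,0,-0.0135,-1,0,0,0,0,0,-0.0135,-1,-0.028,-0.07,-0.002,0,0,0,-1,-0.028,-0.07,-0.002,0,0,0,-1,-0.028,-0.07,-0.002,0,0,0,-1,-0.028,-0.07,-0.002,0,0,0,-1,-0.028,-0.07,-0.002,0,0,0,-1,-0.028,-0.07,-0.002,0,0,0,-1,-0.028,-0.07,-0.002,0,0,0,-1,-0.028,-0.07,-0.002,0,0,0,-1]' --force 30

```text
t: 1.3
tcp_pos: [0.3201, 0.3079, 0.2395]
tool_rot: [-0.001, 1.0, 0.0, 0.0]
force: [0.9, -0.1, 0.4]
finger_gap: -0.002
gripper_force: 0.0
```

Emit:
servo_tool --commands '[-0.028,-0.07,-0.002,0,0,0,-1,-0.028,-0.07,-0.002,0,0,0,-1,-0.028,-0.07,-0.002,0,0,0,-1,-0.028,-0.07,-0.002,0,0,0,-1,-0.028,-0.07,-0.002,0,0,0,-1,-0.028,-0.07,-0.002,0,0,0,-1,-0.028,-0.07,-0.002,0,0,0,-1,-0.028,-0.07,-0.002,0,0,0,-1,-0.028,-0.07,-0.002,0,0,0,-1,-0.028,-0.07,-0.002,0,0,0,-1,0,0,0,0,0,0,-1,0,0,0,0,0,0,-1]'

```text
t: 2.3
tcp_pos: [0.4608, -0.0423, 0.2494]
tool_rot: [0.002, 1.0, -0.0, 0.0]
force: [-0.7, 0.7, -0.3]
finger_gap: -0.003
gripper_force: 0.0
```

Run:
```python
from station import manip
import pickle,cv2
from scipy.spatial.transform import Rotation as R
p=manip.snapshot('wrist');pickle.dump(p,open('w.pkl','wb'))
cv2.imwrite('pics/w1.png',cv2.resize(p['img'][:,:,::-1],(800,600),interpolation=cv2.INTER_CUBIC))
s=manip.sense();print(s['t'],s['tcp_pos'],R.from_quat(s['tool_rot']).as_matrix().round(3),s['force'],s['finger_gap'])
```

```text
2.35 [ 0.45967146 -0.0407623   0.24911662] [[-1.     0.002 -0.001]
 [ 0.002  1.     0.001]
 [ 0.001  0.001 -1.   ]] [-0.07118603  0.61260479 -0.744722  ] -0.00018767630533891405
```

View pics/w1.png

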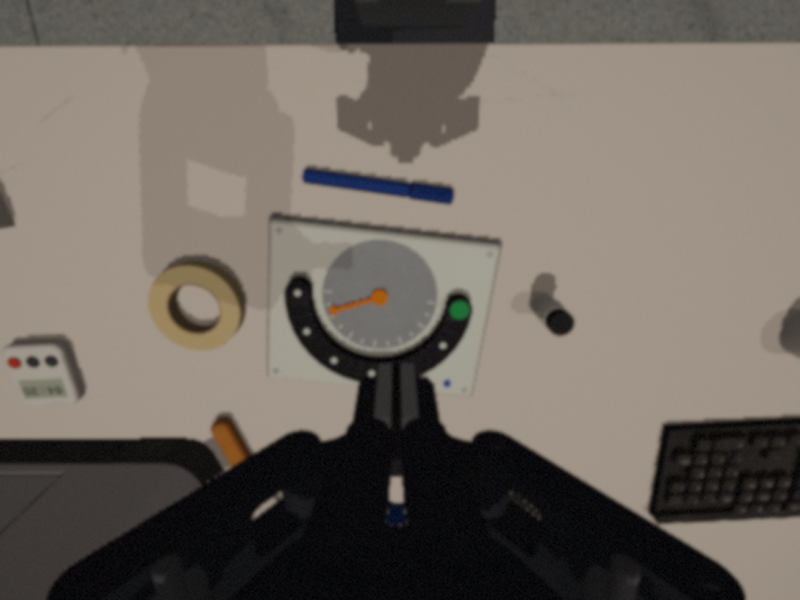

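The wrist view shows the panel upside down, with the green dot at (459,309), white dots at (442,345), (371,373), (333,360), (306,331) and (297,293), and the pointer pivot at (379,297) with its tip at (331,312). I'll fit the panel pose to these.

Run:
```python
from h import *;import pickle
from scipy.optimize import least_squares
p=pickle.load(open('w.pkl','rb'));s=512/800
hsv=cv2.cvtColor(p['img'],cv2.COLOR_RGB2HSV)
def cen(lo,hi,box):
    m=cv2.inRange(hsv,lo,hi);x0,y0,x1,y1=[int(v*s) for v in box];k=np.zeros_like(m);k[y0:y1,x0:x1]=1
    v,u=np.nonzero(m*k);return np.c_[u,v]
g=cen((50,100,40),(85,255,255),(440,285,480,330)).mean(0)
o=cen((3,150,100),(20,255,255),(322,280,395,325))
print('green',g/s,len(o))
pix=[g]+[np.array(c)*s for c in((442,345),(371,373),(333,360),(306,331),(297,293))]
ang=np.deg2rad([0,30,90,120,150,180])
def model(q):
    x,y,t=q;R=np.array([[np.cos(t),-np.sin(t)],[np.sin(t),np.cos(t)]])
    L=[(.075*np.sin(a),.075*np.cos(a),.03) for a in ang]+[(.02+i,j,.016) for i,j in((-.084,-.109),(-.084,.109),(.084,.109),(.084,-.109))]
    L=np.array(L);L[:,:2]=L[:,:2]@R.T+[x,y];return L
pixc=pix+[np.array(c)*s for c in((272,216),(501,242),(471,394),(268,376))]
f=lambda q:(proj(p,model(q))-pixc).ravel()
r=least_squares(f,[.504,-.06,-.108],loss='soft_l1');print(r.x,(r.fun.reshape(-1,2)/s).round(1).tolist())
x,y,t=r.x
W=np.array([ray(p,u,.02)[:2] for u in o])-[x,y]
R=np.array([[np.cos(t),-np.sin(t)],[np.sin(t),np.cos(t)]]);L=W@R
far=L[np.hypot(*L.T)>.02];a=np.arctan2(far[:,0],far[:,1]);a0=np.median(a);print('ptr',a0,np.rad2deg(a0),np.hypot(*L.T).max())
T=pickle.load(open('p.pkl','rb'))['top']
print('top green dev',proj(T,model(r.x)[:1])/s)
for d in np.r_[0:np.rad2deg(a0):10,np.rad2deg(a0)]:
    b=np.deg2rad(d);print(round(d,1),(R@[.075*np.sin(b),.075*np.cos(b)]+[x,y]).round(4))
```

```text
green [458.4375     309.53629032] 161
[ 0.5053177  -0.05810427 -0.11305736] [[0.8, -0.3], [0.5, -0.1], [-0.1, -0.1], [0.1, -0.1], [-0.3, 0.0], [-0.7, -0.7], [-8.1, -0.6], [4.3, 0.1], [2.7, 7.1], [-5.3, 4.7]]
ptr 2.7604053561234 158.15957665117782 0.048771574877914114
top green dev [[398.34636477 293.06073959]]
0.0 [0.5138 0.0164]
10.0 [0.5266 0.0138]
20.0 [0.5388 0.009 ]
30.0 [0.5499 0.0022]
40.0 [ 0.5597 -0.0065]
50.0 [ 0.5678 -0.0167]
60.0 [ 0.5741 -0.0282]
70.0 [ 0.5782 -0.0406]
80.0 [ 0.5802 -0.0535]
90.0 [ 0.5798 -0.0666]
100.0 [ 0.5772 -0.0794]
110.0 [ 0.5725 -0.0915]
120.0 [ 0.5656 -0.1027]
130.0 [ 0.557  -0.1125]
140.0 [ 0.5467 -0.1206]
150.0 [ 0.5353 -0.1269]
158.2 [ 0.5252 -0.1304]
```

Emit:
servo_tool --commands '[-0.018,0.019,0.066,0,0,0,-1,-0.018,0.019,0.066,0,0,0,-1,-0.018,0.019,0.066,0,0,0,-1,-0.018,0.019,0.066,0,0,0,-1,-0.018,0.019,0.066,0,0,0,-1,-0.018,0.019,0.066,0,0,0,-1,0,0,0,0,0,0,-1,0,0,0,0,0,0,-1,0,0,0,0,0,0,-1,0,0,0,0,0,0,-1]'

```text
t: 3.18
tcp_pos: [0.5145, 0.0167, 0.0536]
tool_rot: [-0.001, 1.0, -0.0, 0.002]
force: [-0.1, -0.2, 0.3]
finger_gap: -0.004
gripper_force: 0.0
```

Run:
```python
from station import manip
import cv2
from h import *
p=manip.snapshot('wrist')
s=manip.sense();print(s['t'],s['tcp_pos'],s['force'])
print((proj(p,[[.5138,.0164,.03],s['tcp_pos']])).round(1))
cv2.imwrite('pics/w2.png',p['img'][:,:,::-1])
```

```text
3.2333 [0.51481145 0.01645154 0.05379691] [ 0.73907409  0.10231435 -0.04275193]
[[252.2 225.4]
 [252.1 244.8]]
```

View pics/w2.png

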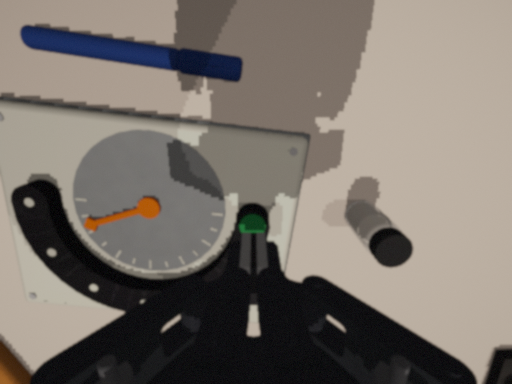

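The green dot shows at about (253,224), which matches the predicted (252,225), with the fingertips just above it. Next I'll descend gently.

Emit:
servo_tool --commands '[0,0,0.014,0,0,0,-1,0,0,0.014,0,0,0,-1,0,0,0.012,0,0,0,-1,0,0,0.002,0,0,0,-1,0,0,0,0,0,0,-1,0,0,0,0,0,0,-1]'

```text
t: 3.73
tcp_pos: [0.5137, 0.0165, 0.0301]
tool_rot: [-0.0, 1.0, 0.0, -0.0]
force: [-0.0, 0.3, -0.5]
finger_gap: -0.002
gripper_force: 0.0
```

Emit:
servo_tool --commands '[0,0,0.002,0,0,0,-1,0,0,0.002,0,0,0,-1,0,0,0.002,0,0,0,-1,0,0,0,0,0,0,-1,0,0,0,0,0,0,-1,0,0,0,0,0,0,-1]'

```text
t: 4.23
tcp_pos: [0.5138, 0.0166, 0.0274]
tool_rot: [-0.0, 1.0, -0.0, -0.0]
force: [-0.6, -1.6, 2.7]
finger_gap: 0.0
gripper_force: 1.3
```

Emit:
servo_tool --commands '[0,0,0.001,0,0,0,-1,0,0,0,0,0,0,-1,-0.0128,-0.0026,0,0,0,0,-1,-0.0128,-0.0026,0,0,0,0,-1,-0.0122,-0.0048,0,0,0,0,-1,-0.0122,-0.0048,0,0,0,0,-1,-0.0111,-0.0068,0,0,0,0,-1,-0.0111,-0.0068,0,0,0,0,-1,0,0,0,0,0,0,-1]'

```text
t: 4.98
tcp_pos: [0.5527, 0.0014, 0.027]
tool_rot: [0.0, 1.0, -0.0, 0.002]
force: [1.1, 0.0, 2.6]
finger_gap: -0.005
gripper_force: 1.4
```

Emit:
servo_tool --commands '[-0.0098,-0.0087,0,0,0,0,-1,-0.0098,-0.0087,0,0,0,0,-1,-0.0081,-0.0102,0,0,0,0,-1,-0.0081,-0.0102,0,0,0,0,-1,-0.0063,-0.0115,0,0,0,0,-1,-0.0063,-0.0115,0,0,0,0,-1,0,0,0,0,0,0,-1,0,0,0,0,0,0,-1]'

```text
t: 5.65
tcp_pos: [0.5757, -0.0293, 0.0271]
tool_rot: [-0.0, 1.0, -0.001, 0.001]
force: [0.5, -0.7, 2.5]
finger_gap: -0.003
gripper_force: 1.4
```

Emit:
servo_tool --commands '[-0.0038,-0.0124,0,0,0,0,-1,-0.0038,-0.0124,0,0,0,0,-1,-0.002,-0.0129,0,0,0,0,-1,-0.002,-0.0129,0,0,0,0,-1,0.0004,-0.0131,0,0,0,0,-1,0.0004,-0.0131,0,0,0,0,-1,0.0026,-0.0128,0,0,0,0,-1,0.0026,-0.0128,0,0,0,0,-1,0,0,0,0,0,0,-1,0,0,0,0,0,0,-1]'

```text
t: 6.48
tcp_pos: [0.5771, -0.0804, 0.0269]
tool_rot: [-0.0, 1.0, -0.001, 0.0]
force: [0.2, -1.9, 3.3]
finger_gap: -0.002
gripper_force: 1.4
```

Emit:
servo_tool --commands '[0.0047,-0.0121,0,0,0,0,-1,0.0047,-0.0121,0,0,0,0,-1,0.0069,-0.0112,0,0,0,0,-1,0.0069,-0.0112,0,0,0,0,-1,0.0086,-0.0098,0,0,0,0,-1,0.0086,-0.0098,0,0,0,0,-1,0.0103,-0.0081,0,0,0,0,-1,0.0103,-0.0081,0,0,0,0,-1,0,0,0,0,0,0,-1,0,0,0,0,0,0,-1]'

```text
t: 7.32
tcp_pos: [0.5456, -0.121, 0.0268]
tool_rot: [-0.0, 1.0, -0.0, -0.001]
force: [-1.6, -1.6, 2.6]
finger_gap: -0.002
gripper_force: 1.4
```

Run:
```python
from station import manip
import cv2
from h import *
p=manip.snapshot('wrist');s=manip.sense();print(s['t'],s['tcp_pos'],s['force'])
print((proj(p,[[.5252,-.1304,.03],[.5053,-.0581,.02],s['tcp_pos']])).round(1))
cv2.imwrite('pics/w3.png',p['img'][:,:,::-1])
```

```text
7.3667 [ 0.54575908 -0.12079029  0.02672425] [-0.48302696 -2.08495775  1.87648358]
[[235.9 215.4]
 [362.  176.8]
 [252.9 244.5]]
```

View pics/w3.png

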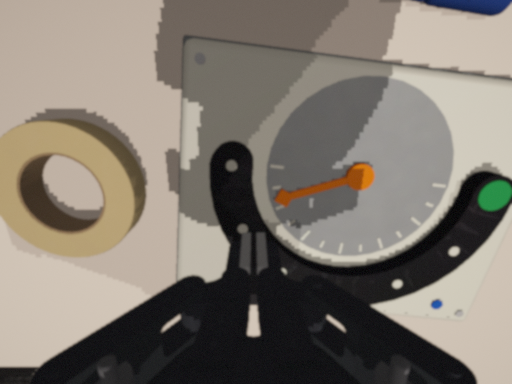

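The pointer runs from (361,177) to (281,199). Extended, it meets the band's mid-line near (236,213), which agrees with the computed stop point at (236,215). One last stretch remains.

Emit:
servo_tool --commands '[0.0114,-0.0063,0,0,0,0,-1,0.0114,-0.0063,0,0,0,0,-1,0.0092,-0.0033,0,0,0,0,-1,0.009,-0.0033,0,0,0,0,-1,0,0,0,0,0,0,-1,0,0,0,0,0,0,-1,0,0,0,0,0,0,-1,0,0,0,0,0,0,-1]'

```text
t: 8.03
tcp_pos: [0.5254, -0.1298, 0.0266]
tool_rot: [-0.0, 1.0, 0.0, -0.001]
force: [-1.7, -2.3, 2.2]
finger_gap: -0.003
gripper_force: 1.5
```

Run:
```python
from station import manip
import cv2
from h import *
p=manip.snapshot('wrist');s=manip.sense();print(s['t'],s['tcp_pos'],s['force'])
print((proj(p,[[.5252,-.1304,.03],s['tcp_pos']])).round(1))
cv2.imwrite('pics/w4.png',p['img'][:,:,::-1])
```

```text
8.0833 [ 0.52544372 -0.12979538  0.02663945] [-2.6034225  -0.76547756  3.70299514]
[[251.7 246.9]
 [252.7 244.4]]
```

View pics/w4.png

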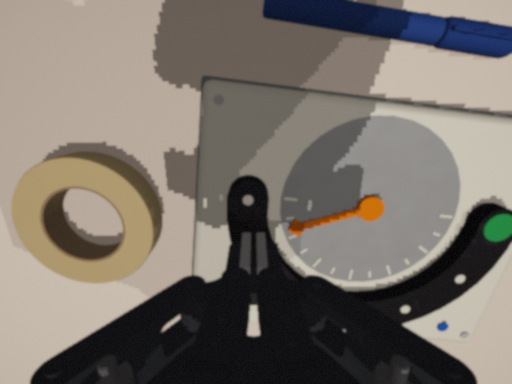

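The fingertips rest on the band at about (252,244). The pointer line, from (371,208) to (295,228), extends to about (252,240) there, so they are level. The band is pressed about 3 mm.

```bash
python3 -c "
from station import manip
print(manip.sign_off())"
```

```text
the job is handed in; nothing more can be done
None
```

I drew the stroke in one unbroken press from the green dot to the orange pointer and handed the job in with the fingertips resting there, holding the band about 3 mm down; the sign-off returned no verdict.

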